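# Size a gas strut on the click-stop length gauge

## Task

One gas strut is hooked by its first eye on the pin of the length gauge. Push the sliding carriage along the rail with your fingertips until it clicks into the detent that puts the hairline over the middle of the strut's free eye, and leave it seated there. Push it gently, do not pick anything up, and leave the struts and the other things on the bench where they lie.

Things in the scene. Friction and masses are not known exactly. Their poses are not given: they have to be found in the camera images.
- gauge: length gauge fixed to the bench: aluminium rail 465 mm long, 40 wide, top 20 mm above the bench; on it a brass index strip (top at 26 mm) with four notches. Place and yaw vary. Origin on the bench under the rail's middle at the 275 mm mark; y along the rail away from the pin (larger lengths), x across it. The strut being sized lies parallel to the rail at x = -50 mm
- pin (a point): top of the upright steel pin (7 mm thick, 21 mm above the bench) at the gauge's zero, at (-50, -275) mm in the gauge frame; the strut being sized has its first eye on it
- cursor (a joint): length shown by the carriage's hairline, m from the pin (0.170 to 0.385, end stops). Notches at 0.200, 0.250, 0.300, 0.350. Between them it slides with 2 to 4 N and stays where left. Within 4 mm of a notch's middle a sprung ball drops in and pulls it to the middle: it runs ahead of the finger and the push force dips to nothing; pushing it out again takes 8 to 12 N
- hairline (a point): point on the carriage's red hairline above the strut's line, 24 mm above the bench. The hairline is on a clear window 30 mm wide along the rail, 24 to 27 mm above the bench, which passes over the strut (18.5 mm high) without touching
- carriage_top (a point): middle of the grey carriage's top, 55 mm above the bench, over the rail's middle. Carriage 56 mm wide, 60 mm long: end faces 30 mm to either side along the rail, with black rubber pads, free from 29 to 55 mm above the bench: push there. A steel plunger barrel 19 mm thick stands on it up to 74 mm. It cannot leave the rail
- notch_200 (a point): middle of the 200 mm notch on the rail's centre line, at the index strip's height (26 mm)
- notch_250 (a point): middle of the 250 mm notch on the rail's centre line, at the index strip's height (26 mm)
- notch_300 (a point): middle of the 300 mm notch on the rail's centre line, at the index strip's height (26 mm)
- notch_350 (a point): middle of the 350 mm notch on the rail's centre line, at the index strip's height (26 mm)
- strut_200: gas strut, 200 mm between the centres of its two eyes: black tube 18 mm thick and 100 mm long next to the first eye, bare steel rod 8 mm thick, flat steel eyes 19 mm across. Lies parallel to the rail. Origin on the bench under the middle of the first (tube-end) eye, +y along the strut. One of the three struts is on the pin, the other two beyond the rail; which is which varies
- eye_200 (a point): middle of the free (rod-end) eye of the 200 mm strut, at the top of the eye, 13.5 mm above the bench
- strut_300: gas strut, 300 mm between the centres of its two eyes: black tube 18 mm thick and 155 mm long next to the first eye, bare steel rod 8 mm thick, flat steel eyes 19 mm across. Lies parallel to the rail. Origin on the bench under the middle of the first (tube-end) eye, +y along the strut. One of the three struts is on the pin, the other two beyond the rail; which is which varies
- eye_300 (a point): middle of the free (rod-end) eye of the 300 mm strut, at the top of the eye, 13.5 mm above the bench
- strut_350: gas strut, 350 mm between the centres of its two eyes: black tube 18 mm thick and 185 mm long next to the first eye, bare steel rod 8 mm thick, flat steel eyes 19 mm across. Lies parallel to the rail. Origin on the bench under the middle of the first (tube-end) eye, +y along the strut. One of the three struts is on the pin, the other two beyond the rail; which is which varies
- eye_350 (a point): middle of the free (rod-end) eye of the 350 mm strut, at the top of the eye, 13.5 mm above the bench
- bin: red open-fronted stock bin 165 x 105 x 75 mm with loose eyelets in it, a bystander; origin under its centre
- can: blue aerosol can, 58 mm across, 165 mm tall, a bystander; origin under its centre
Not all that is in view belongs to the job. What is shaped like the strut_200 but blue is not meant.

How it is judged:
By the outcome, as a careful person would: the job done as asked, in the order asked, and still so for the second after the job is handed in, with the robot touching nothing.
It also fails if it takes over 35 s, if anything falls off the work surface, if the arm or the gripper's body presses on something with over 40 N, if the wrist force passes 120 N, or if a joint passes its speed limit or range.

## Robot

A 6-joint arm with a two-finger parallel gripper is mounted at the origin on the work surface. World frame = base frame: x ahead of the robot, y to its left, z up, the work surface at z = 0. Lengths are in mm, angles in degrees, forces in N, time in s.
With the tool pointing down it reaches from about 300 to 850 mm from the base axis. Payload 4.2 kg.
Tool frame: the origin (TCP) lies between the finger pads; the fingertips stand ahead of it and the grasp point (between the pads) lies 8 mm behind it (env.tip_reach is the x of the fingertips in the tool frame, in mm); x points along the fingers, y is the direction in which the jaws open and shut, and the axes are right-handed (so a half turn about x gives the same grasp; the last joint's range is limited). The gripper opens to 91 mm and grips with 3 to 60 N. Pads are 32 mm wide; open, the fingers measure 118 mm over their backs; the gripper's body (76 mm by 178 mm) begins 60 mm behind the grasp point.
Start: joints at [74.542, 18.312, 89.639, -0, 72.044, -1.146], TCP at [142.147, 557.168, 224.976] pointing down, gripper open.
Joint ranges: [-177.97, 177.97], [-48.28, 115.42], [12.27, 149.76], [-77.06, 257.06], [2.81, 150.46], [-146.56, 146.56]. Speed limits (degrees/s): [147.25, 147.25, 180, 180, 180, 180].

## Interface

Orientations are given as [roll, pitch, yaw] about the fixed x, y, z axes, in that order (R = Rz(yaw) Ry(pitch) Rx(roll)).
In Python, from workcell import env, cams gives the robot as it stands.
- The arm moves only by the tool arm_command, never from a script. Its argument "deltas" is a list of rows, each a list of 3 entries, a list of its own where there are three numbers: the opening, from 0 (shut) to 1 (fully open), then the shift along the world's x, y, z in mm, then the turn about the world's z in rad. A call has 1 to 20 rows; each row is the pose to reach, as a shift and turn from the pose commanded when the call began; what a row does not reach only later rows make up. A row lasts 1/10 s, in which the tool goes at most 50 mm and 8.59 degrees, less where a joint would pass 70% of its speed; a pose out of reach is approached as far as the arm can. A call with a gripper value outside its range is refused whole. The fingers move at their own pace and stop on an object; "grip_force" is the grip in N (left out, the last holds). Time passes only in rows, so rows that repeat a pose let the fingers close. It gives the time, the measured TCP pose, the force and the opening at its end, in the units of the state.
- env.state(): the state, without advancing time (a new reading comes with each control period).
- cams.grab_frame(name): name is "side" or "top"; returns a dict with "img" (480x640x3 uint8, red, green, blue), "K" (3x3 intrinsics, pixels), "rvec" (rotation vector, rad) and "tvec" (3), from world to camera coordinates, as OpenCV has them. Camera axes: x right, y down, z forward; pixel columns grow to the right and rows downward; lengths in mm; the calibration is good to about 2 mm. A picture is of the moment at which its call begins. There is no depth.
- env.job_done(): hands the job in, once; it reports no verdict.
Trained networks look in a picture, given as the dict that the camera call returned (one of the last four; its "shot" number tells which), for a name from the list of things; names that differ only in an ending like _2 or _b are one class to them, and where a whole thing is asked for, a point or a joint stands for the part that bears it (a point fixed in the world has none). Each returns a list of dicts, best first, with "conf" (0 to 1); they miss things now and then, are a little off and sometimes report something else, mostly with a low value. They report only what shows in the picture. A call takes as long as a camera call. They do not tell look-alikes from the thing itself.
- cams.silhouettes(picture, name): "region" (480x640 bool, what is visible of it) and "centre" ([column, row] in pixels, amid what is visible of it).
The state is a dict: "time_s": time; "qpos": joint angles; "qvel": joint speeds; "effort": joint torques, N m; "ee_pos": TCP position; "ee_rot": TCP orientation; "force": force on the tool from outside, world axes, zero at the start; "torque": the same for the moment, N m; "gripper_width": finger opening in mm.
Only numpy, scipy, OpenCV 4.12 (cv2) and the standard library are available. Lean on these libraries where they do the work, as an engineer would, in place of code of your own. Each camera call takes 0.05 s, during which the arm holds its last target.

## Working session

There is one attempt and no reset: what is moved stays moved. The work goes in short steps, Python scripts to look and compute and a tool call to move; the robot and the scene stay as the last step left them, time stands still between calls to the robot, and variables do not carry over. Pictures are saved under pics/ and viewed, and the job is handed in when it is done.

Besides the shell and the picture viewer there is one more tool, called after "Request:" as name([rows], argument=value, ...), one row to a line, values as JSON. arm_command: Moves the arm, as the interface text tells. Its arguments: {"type":"object","properties":{"deltas":{"type":"array","items":{"type":"array"}},"grip_force":{"type":"number"}},"required":["deltas"]}

```bash
ls; mkdir -p pics; cat > h.py <<'E'
import numpy as np, cv2
from workcell import env, cams
def save(img,n): cv2.imwrite('pics/'+n+'.png',img[:,:,::-1])
def ray(f,px):
    R=cv2.Rodrigues(np.array(f['rvec'],float))[0]; t=np.array(f['tvec'],float).ravel()
    u=cv2.undistortPoints(np.array([[px]],float),np.array(f['K']),None).ravel()
    d=R.T@np.array([u[0],u[1],1]); return -R.T@t,d
def onz(f,px,z):
    c,d=ray(f,px); return c+d*(z-c[2])/d[2]
def proj(f,p): return cv2.projectPoints(np.array(p,float).reshape(-1,1,3),np.array(f['rvec'],float),np.array(f['tvec'],float),np.array(f['K']),None)[0].reshape(-1,2)
E
python3 - <<'E'
from h import *
print({k:v for k,v in env.state().items() if k in('time_s','ee_pos','ee_rot','force','gripper_width')}, env.tip_reach)
for n in ('top','side'):
    f=cams.grab_frame(n); save(f['img'],n+'0')
    for nm in ('gauge','cursor','pin','hairline','carriage_top','notch_200','notch_350','strut_200','strut_300','strut_350','eye_200','eye_300','eye_350','bin','can'):
        try: print(n,nm,[(round(d['conf'],2),np.round(d['centre'],1).tolist(),int(d['region'].sum())) for d in cams.silhouettes(f,nm)][:4])
        except Exception as e: print(nm,e)
E
```

```text
pics
{'time_s': 0.0, 'ee_pos': array([142.02133814, 556.69752504, 224.14964188]), 'ee_rot': array([ -90.06650696,   89.90219594, -104.37807679]), 'force': array([ 0.47096849,  0.34740535, -1.00558826]), 'gripper_width': 91.11988647876272} 11.0
top gauge [(0.61, [313.6, 214.1], 3807)]
top cursor [(0.61, [294.7, 218.2], 832)]
top pin [(0.86, [314.9, 212.7], 4125)]
top hairline [(0.86, [293.5, 220.6], 829)]
top carriage_top [(0.8, [294.4, 220.9], 902), (0.75, [314.5, 214.0], 3904), (0.43, [372.8, 226.9], 473)]
top notch_200 [(0.9, [314.4, 214.8], 4051)]
top notch_350 [(0.9, [314.4, 214.8], 4051)]
top strut_200 [(0.97, [405.5, 304.5], 496), (0.94, [444.9, 128.4], 449), (0.81, [282.2, 313.5], 512), (0.7, [369.0, 225.9], 474)]
top strut_300 [(0.97, [405.5, 304.5], 496), (0.94, [444.9, 128.4], 449), (0.81, [282.2, 313.5], 512), (0.7, [369.0, 225.9], 474)]
top strut_350 [(0.97, [405.5, 304.5], 496), (0.94, [444.9, 128.4], 449), (0.81, [282.2, 313.5], 512), (0.7, [369.0, 225.9], 474)]
top eye_200 [(0.95, [445.1, 128.3], 534), (0.9, [345.6, 171.9], 787), (0.88, [279.3, 312.0], 590), (0.83, [33
[... 910 characters left out ...]
5.4], 856), (0.68, [351.4, 307.4], 514), (0.61, [414.0, 264.6], 803)]
side strut_350 [(0.9, [251.4, 250.9], 453), (0.82, [261.7, 345.4], 856), (0.68, [351.4, 307.4], 514), (0.61, [414.0, 264.6], 803)]
side eye_200 [(0.94, [489.6, 360.7], 772), (0.88, [406.8, 280.6], 718), (0.84, [266.3, 344.7], 653), (0.62, [245.5, 252.7], 515)]
side eye_300 [(0.94, [489.6, 360.7], 772), (0.88, [406.8, 280.6], 718), (0.84, [266.3, 344.7], 653), (0.62, [245.5, 252.7], 515)]
side eye_350 [(0.94, [489.6, 360.7], 772), (0.88, [406.8, 280.6], 718), (0.84, [266.3, 344.7], 653), (0.62, [245.5, 252.7], 515)]
side bin [(0.69, [346.5, 459.2], 4301), (0.16, [359.2, 271.3], 3620)]
side can [(0.63, [326.7, 135.1], 1121)]
```

View pics/top0.png

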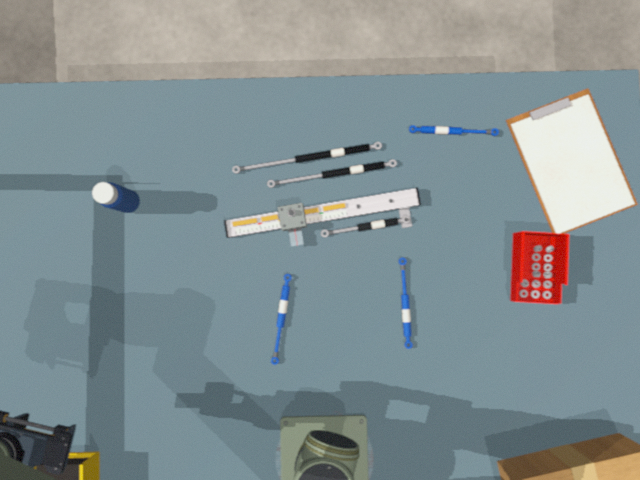

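View pics/side0.png

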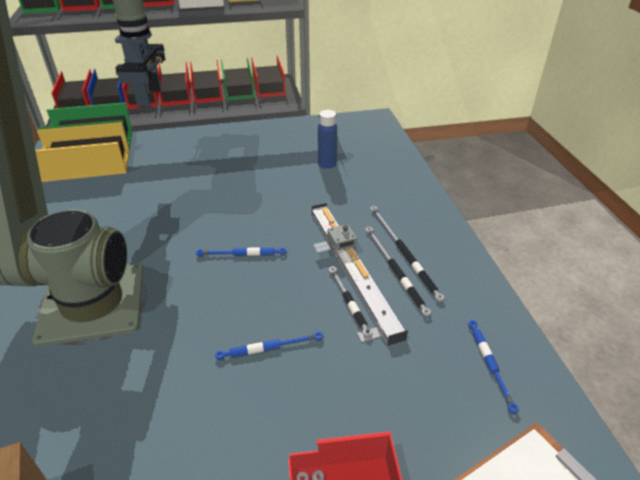

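```bash
python3 - <<'E'
import cv2
a=cv2.imread('pics/top0.png')[110:310,210:470]; cv2.imwrite('pics/topc.png',cv2.resize(a,None,fx=3,fy=3,interpolation=cv2.INTER_CUBIC))
a=cv2.imread('pics/side0.png')[200:390,230:495]; cv2.imwrite('pics/sidec.png',cv2.resize(a,None,fx=3,fy=3,interpolation=cv2.INTER_CUBIC))
E
```

```text
(no output)
```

View pics/topc.png

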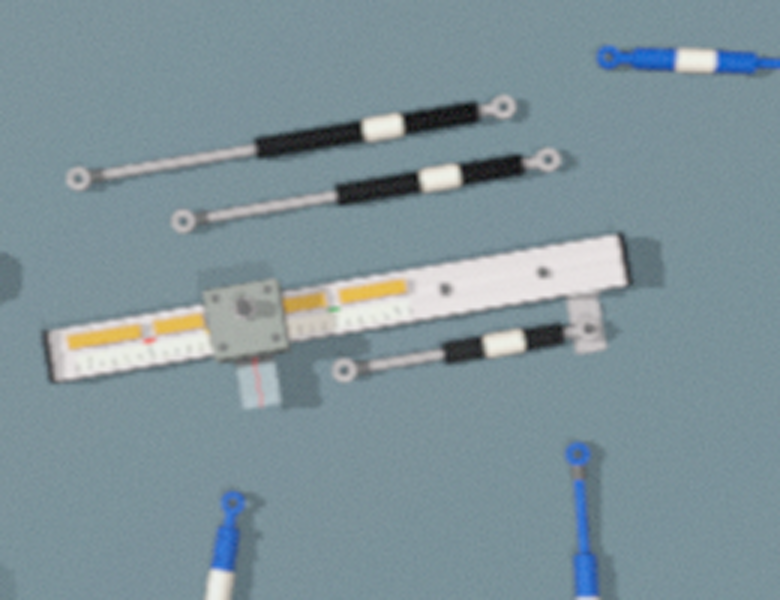

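View pics/sidec.png

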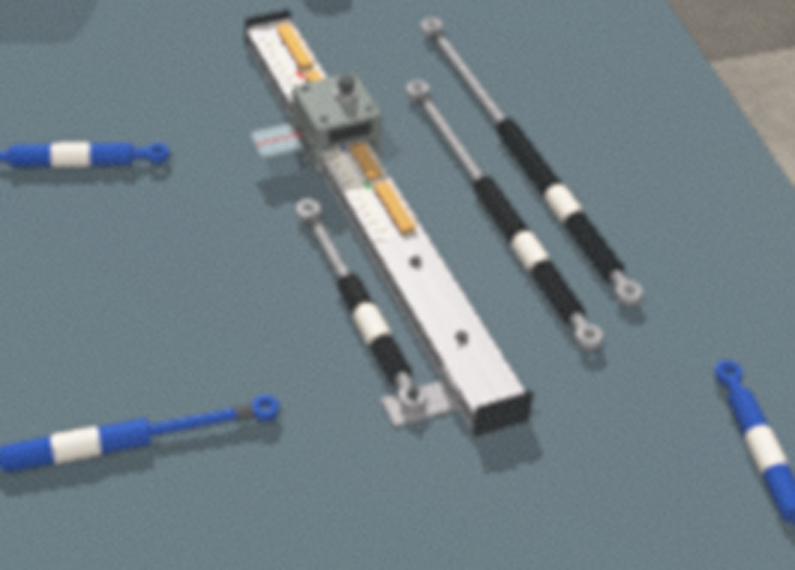

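```bash
cat >> h.py <<'E'
def tri(fs,pxs):
    A=[];b=[]
    for f,p in zip(fs,pxs):
        c,d=ray(f,p); d/=np.linalg.norm(d); P=np.eye(3)-np.outer(d,d); A.append(P); b.append(P@c)
    return np.linalg.lstsq(np.vstack(A),np.hstack(b),rcond=None)[0]
E
python3 - <<'E'
from h import *
ft=cams.grab_frame('top'); fs=cams.grab_frame('side')
T=lambda u,v:(210+(u+.5)/3-.5,110+(v+.5)/3-.5); S=lambda u,v:(230+(u+.5)/3-.5,200+(v+.5)/3-.5)
pts={'pin':(T(590,328),S(412,395),21),'eye':(T(344,370),S(308,208),13.5),'hair':(T(258,383),S(278,140),24),
'railR':(T(625,260),S(498,405),20),'railL':(T(49,356),S(268,20),20),'carr':(T(245,319),S(337,104),55),'eyeB1':(T(78,178),S(432,25),13.5),'eyeA1':(T(503,106),S(628,290),13.5),'eyeB2':(T(183,221),S(418,90),13.5),'eyeA2':(T(548,159),S(588,335),13.5)}
W={}
for k,(a,b,z) in pts.items():
    wt,ws=onz(ft,a,z),onz(fs,b,z); W[k]=(wt+ws)/2; print(k,wt.round(1),ws.round(1),tri([ft,fs],[a,b]).round(1))
for n in ('1','2'): print(np.linalg.norm(W['eyeA'+n]-W['eyeB'+n]))
d=W['railL']-W['railR'];d[2]=0;d/=np.linalg.norm(d);print('yaw dir',d,np.degrees(np.arctan2(d[1],d[0])))
e=W['eye']-W['pin'];print('strut',np.linalg.norm(e[:2]),np.degrees(np.arctan2(e[1],e[0])))
for k in W: print(k,'along',round(float((W[k]-W['pin'])@d),1),'perp', round(float(np.cross(d,W[k]-W['pin'])[2]),1))
E
```

```text
pin [ 566.1 -208.7   21. ] [ 563.8 -217.8   21. ] [ 566.8 -209.9   11.1]
eye [537.3 -10.8  13.5] [537.  -14.5  13.5] [537.7 -10.8  10. ]
hair [527.8  58.   24. ] [528.1  57.7  24. ] [528.   58.   23.8]
railR [ 620.4 -238.6   20. ] [ 618.6 -237.2   20. ] [ 619.2 -238.1   21.1]
railL [553.4 225.4  20. ] [553.7 225.1  20. ] [553.6 225.4  19.8]
carr [576.5  65.5  55. ] [575.7  55.9  55. ] [577.8  65.9  46.6]
eyeB1 [698.  201.3  13.5] [697.4 197.   13.5] [698.8 201.9   9.8]
eyeA1 [ 749.1 -144.5   13.5] [ 747.5 -147.7   13.5] [ 749.5 -144.7   10.1]
eyeB2 [660.9 116.8  13.5] [660.1 109.8  13.5] [662.2 117.3   7.2]
eyeA2 [ 704.8 -179.8   13.5] [ 703.2 -183.8   13.5] [ 705.4 -180.2    9.1]
348.9609414288067
298.2833276702957
yaw dir [-0.14091558  0.99002162  0.        ] 98.1008301865652
strut 202.5401775551028 97.90352849692125
pin along 0.0 perp -0.0
eye along 202.5 perp -0.7
hair along 273.6 perp -1.6
railR along -32.0 perp -50.5
railL along 435.7 perp -50.5
carr along 269.6 perp -49.6
eyeB1 along 389.6 perp -189.5
eyeA1 along 40.6 perp -190.9
eyeB2 along 309.8 perp -140.6
eyeA2 along 11.5 perp -142.1
```

```bash
python3 - <<'E'
from h import *
from scipy.spatial.transform import Rotation as R
s=env.state(); M=R.from_euler('xyz',s['ee_rot'],degrees=True).as_matrix(); print(M.round(3))
jy=M[:,1]; print('jaw az',np.degrees(np.arctan2(jy[1],jy[0])))
ft=cams.grab_frame('top'); print('can top',onz(ft,(103,192),165))
d=np.array([-.1400,.9902,0]); n=np.array([.9902,.14,0])
pin=np.array([537.2,-11.5,0])-200*d; print(pin, 'rail ctr0',pin+50*n)
c=pin+50*n
for L in (345,320,243.5): print(L,(c+L*d).round(1),'shift',(c+L*d-s['ee_pos']).round(1))
E
```

```text
[[ 0.     0.247  0.969]
 [ 0.     0.969 -0.247]
 [-1.     0.     0.   ]]
jaw az 75.69031388302793
can top [628.10125172 466.8955878  165.        ]
[ 565.2  -209.54    0.  ] rail ctr0 [ 614.71 -202.54    0.  ]
345 [566.4 139.1   0. ] shift [ 424.3 -418.1 -225. ]
320 [569.9 114.3   0. ] shift [ 427.8 -442.9 -225. ]
243.5 [580.6  38.6   0. ] shift [ 438.5 -518.6 -225. ]
```

Request:
arm_command([
  [0, [20, -20, 0], 0.04],
  [0, [50, -49, 0], 0.08],
  [0, [80, -79, 0], 0.12],
  [0, [110, -108, 0], 0.16],
  [0, [140, -138, 0], 0.2],
  [0, [170, -168, 0], 0.24],
  [0, [200, -197, 0], 0.28],
  [0, [230, -227, 0], 0.32],
  [0, [260, -256, 0], 0.36],
  [0, [290, -286, 0], 0.391],
  [0, [320, -316, 0], 0.391],
  [0, [350, -345, 0], 0.391],
  [0, [380, -375, 0], 0.391],
  [0, [405, -399, -20], 0.391],
  [0, [424, -418, -45], 0.391],
  [0, [424, -418, -75], 0.391],
  [0, [424, -418, -105], 0.391],
  [0, [424, -418, -120], 0.391],
  [0, [424, -418, -120], 0.391],
  [0, [424, -418, -120], 0.391],
], grip_force=20)

```text
time_s: 3.75
ee_pos: [566.5, 139.2, 105.4]
ee_rot: [11.7, 90.0, 19.8]
force: [0.3, 0.2, 0.0]
gripper_width: 0.4
```

```bash
python3 - <<'E'
from h import *
s=env.state();print(s['time_s'],s['ee_pos'],s['ee_rot'],s['force'],s['gripper_width'])
for n in ('top','side'):
    f=cams.grab_frame(n); a=f['img'][100:320,200:500] if n=='top' else f['img'][120:340,200:500]
    save(cv2.resize(a,None,fx=2.6,fy=2.6,interpolation=cv2.INTER_CUBIC),n+'1')
    print(proj(f,s['ee_pos']-[0,0,11]))
E
```

```text
3.75 [566.54805775 139.24799338 105.37711122] [11.71477736 89.96963834 19.80753316] [0.26628578 0.22680287 0.03548943] 0.39315710027033834
[[257.99214349 219.53218672]]
[[330.95152331 201.37636265]]
```

View pics/side1.png

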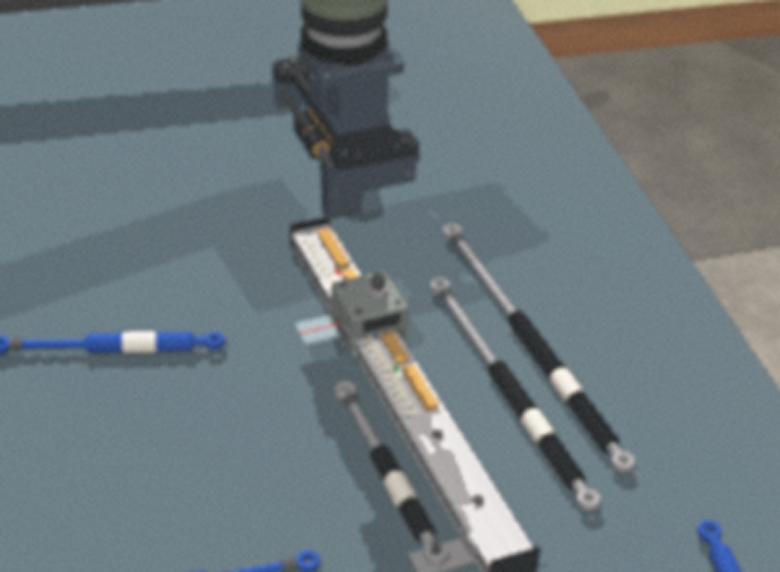

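View pics/top1.png

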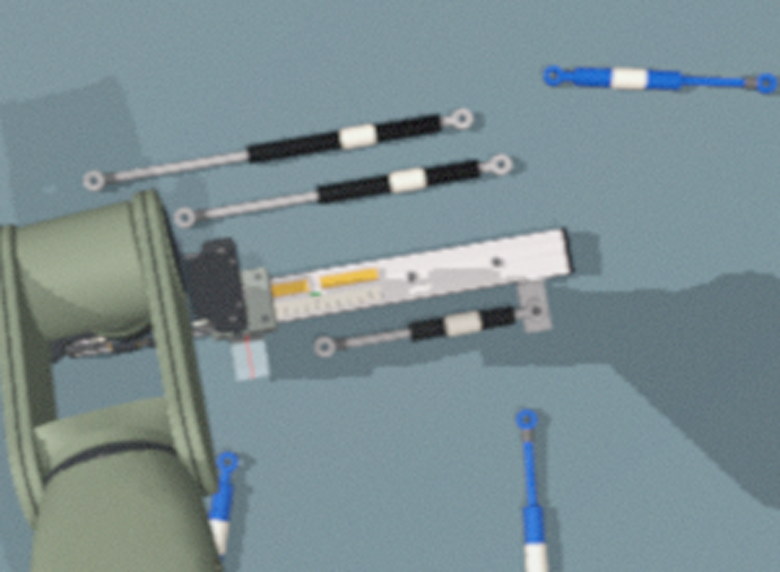

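The tip is above the rail on the large-length side of the carriage, clear of it. Candidates: black strut on the pin at top (366,228), which is the 200; loose black struts at (310,157), the 350, and (333,173), the 300; blue look-alikes at (455,130), (283,318) and (405,303). The hairline reads about 271, so I push towards the pin, through the 250 notch, to 200.

Request:
arm_command([
  [0, [0, 0, -20], 0],
  [0, [0, 0, -40], 0],
  [0, [0, 0, -55], 0],
  [0, [0, 0, -58], 0],
  [0, [0.7, -5, -58], 0],
  [0, [1.4, -10, -58], 0],
  [0, [2.1, -15, -58], 0],
  [0, [2.8, -20, -58], 0],
  [0, [3.1, -22, -58], 0],
  [0, [3.1, -22, -58], 0],
])

```text
time_s: 4.85
ee_pos: [569.4, 116.7, 47.2]
ee_rot: [16.1, 90.0, 24.1]
force: [0.5, -0.1, 0.1]
gripper_width: 0.3
```

Request:
arm_command([
  [0, [0.3, -2, 0], 0],
  [0, [0.6, -4, 0], 0],
  [0, [0.8, -6, 0], 0],
  [0, [1.1, -8, 0], 0],
  [0, [1.4, -10, 0], 0],
  [0, [1.7, -12, 0], 0],
])

```text
time_s: 5.45
ee_pos: [571.0, 105.0, 47.0]
ee_rot: [101.0, 90.0, 109.1]
force: [-0.3, 0.1, 0.5]
gripper_width: 0.5
```

Request:
arm_command([
  [0, [0.3, -2, 0], 0],
  [0, [0.6, -4, 0], 0],
  [0, [0.8, -6, 0], 0],
])

```text
time_s: 5.75
ee_pos: [571.8, 99.5, 47.0]
ee_rot: [76.1, 90.0, 84.1]
force: [0.0, 2.2, 0.1]
gripper_width: 0.7
```

```bash
python3 - <<'E'
from h import *
f=cams.grab_frame('side'); a=f['img'][170:300,270:420]
save(cv2.resize(a,None,fx=5,fy=4.6,interpolation=cv2.INTER_CUBIC),'side2')
E
```

```text
(no output)
```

View pics/side2.png

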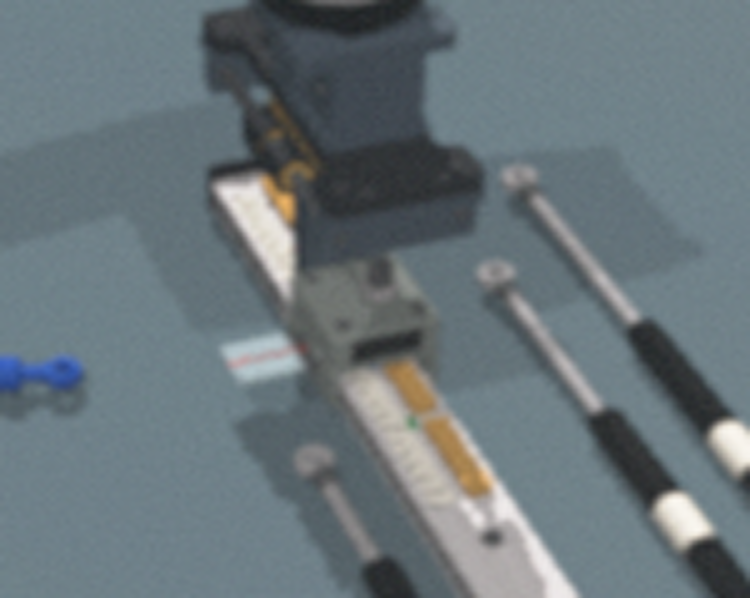

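Request:
arm_command([
  [0, [0.3, -2, 0], 0],
  [0, [0.6, -4, 0], 0],
  [0, [0.8, -6, 0], 0],
  [0, [1.1, -8, 0], 0],
])

```text
time_s: 6.2
ee_pos: [573.0, 91.0, 47.0]
ee_rot: [5.7, 90.0, 13.8]
force: [1.3, 2.1, 0.1]
gripper_width: 0.5
```

Request:
arm_command([
  [0, [0.3, -2, 0], 0],
  [0, [0.6, -4, 0], 0],
])

```text
time_s: 6.4
ee_pos: [573.4, 86.5, 47.0]
ee_rot: [-112.1, 90.0, -104.0]
force: [0.6, -0.3, 0.2]
gripper_width: 0.7
```

Request:
arm_command([
  [0, [0.3, -2, 0], 0],
  [0, [0.3, -2, 0], 0],
])

```text
time_s: 6.6
ee_pos: [573.7, 84.7, 47.0]
ee_rot: [-138.4, 90.0, -130.3]
force: [0.5, 0.3, -0.5]
gripper_width: 0.6
```

Request:
arm_command([
  [0, [0.3, -2, 0], 0],
  [0, [0.3, -2, 0], 0],
])

```text
time_s: 6.8
ee_pos: [573.8, 83.8, 47.0]
ee_rot: [98.5, 89.9, 106.5]
force: [-1.3, 4.9, 0.2]
gripper_width: 0.5
```

```bash
cat > hl.py <<'E'
from h import *
import sys
f=cams.grab_frame('side'); g=cams.grab_frame('top')
d=np.array([-.14,.9902,0]); pin=np.array([565.2,-209.5,0])
for fr,nm in((f,'s'),(g,'t')):
    im=fr['img'].astype(int); red=(im[:,:,0]-(im[:,:,1]+im[:,:,2])/2)
    # sample along line at strut's line, z=24
    L=np.arange(185,290,.5)
    best=np.zeros(len(L)); n=np.array([.9902,.14,0])
    for o in np.arange(-6,7,2):
        p=proj(fr,pin+L[:,None]*d+o*n+np.array([0,0,24]))
        best+=cv2.remap(red.astype(np.float32),p[:,0].astype(np.float32)[None],p[:,1].astype(np.float32)[None],cv2.INTER_LINEAR)[0]/7
    b=best-np.median(best); i=b.argmax(); w=slice(max(i-6,0),i+7); ww=np.clip(b[w],0,None); print(nm,'hair',(L[w]*ww).sum()/ww.sum(),b[i])
x0,y0=proj(f,pin+230*d+np.array([0,0,24]))[0].astype(int)
a=f['img'][y0-65:y0+65,x0-75:x0+75]; save(cv2.resize(a,None,fx=5,fy=4.6,interpolation=cv2.INTER_CUBIC),sys.argv[1])
s=env.state();print(s['time_s'],s['ee_pos'],s['force'])
E
python3 hl.py side3
```

```text
s hair 251.5390607852408 24.706926822662354
t hair 259.4849268215683 14.339704304933548
6.9 [573.82942134  83.80636182  46.95642222] [-1.92628515  5.45227584  0.43802625]
```

Request:
arm_command([
  [0, [0.1, -1, 0], 0],
  [0, [0.3, -2, 0], 0],
  [0, [0.4, -3, 0], 0],
])

```text
time_s: 7.2
ee_pos: [574.1, 81.7, 47.0]
ee_rot: [94.6, 89.9, 102.6]
force: [-1.1, 6.4, 0.4]
gripper_width: 0.5
```

Request:
arm_command([
  [0, [0.1, -1, 0], 0],
  [0, [0.3, -2, 0], 0],
  [0, [0.4, -3, 0], 0],
])

```text
time_s: 7.5
ee_pos: [574.8, 77.0, 47.0]
ee_rot: [-107.9, 90.0, -99.8]
force: [-0.6, 2.7, 0.7]
gripper_width: 0.9
```

Request:
arm_command([
  [0, [0.1, -1, 0], 0],
  [0, [0.3, -2, 0], 0],
  [0, [0.4, -3, 0], 0],
])

```text
time_s: 7.8
ee_pos: [575.3, 73.9, 47.0]
ee_rot: [-102.8, 90.0, -94.8]
force: [0.0, 1.6, 0.3]
gripper_width: 0.6
```

Request:
arm_command([
  [0, [0.3, -2, 0], 0],
  [0, [0.6, -4, 0], 0],
  [0, [0.8, -6, 0], 0],
  [0, [1.1, -8, 0], 0],
  [0, [1.4, -10, 0], 0],
  [0, [1.7, -12, 0], 0],
  [0, [2.0, -14, 0], 0],
  [0, [2.3, -16, 0], 0],
  [0, [2.5, -18, 0], 0],
  [0, [2.8, -20, 0], 0],
  [0, [3.1, -22, 0], 0],
  [0, [3.4, -24, 0], 0],
  [0, [3.7, -26, 0], 0],
  [0, [3.9, -28, 0], 0],
  [0, [3.9, -28, 0], 0],
])

```text
time_s: 9.3
ee_pos: [579.3, 45.7, 47.0]
ee_rot: [-68.3, 90.0, -60.2]
force: [0.2, 1.2, -1.3]
gripper_width: 0.4
```

```bash
python3 hl.py side4
```

```text
s hair 212.55750610404016 27.55437344312668
t hair 219.48696043264113 26.191824808716774
9.4 [579.08121062  45.70038152  47.02059354] [1.21107383 0.67379502 0.22985354]
```

View pics/side4.png

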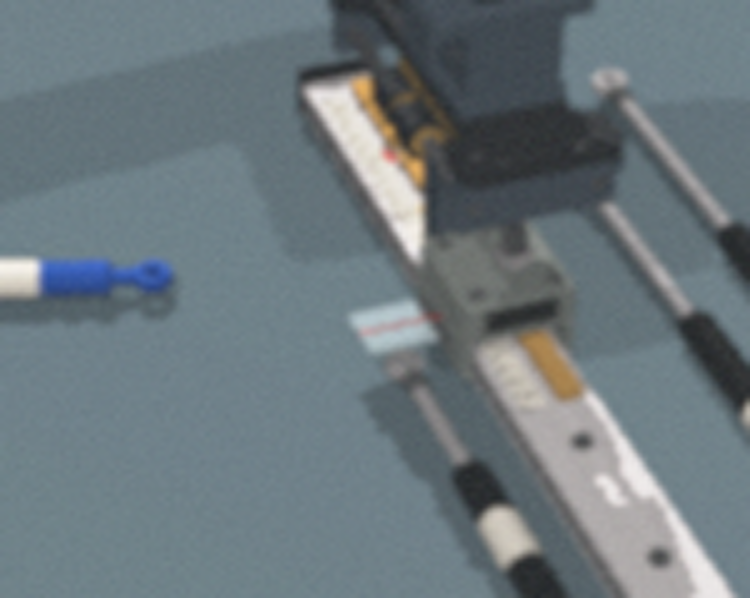

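Request:
arm_command([
  [0, [0.2, -1.5, 0], 0],
  [0, [0.4, -3, 0], 0],
  [0, [0.6, -4.5, 0], 0],
])

```text
time_s: 9.7
ee_pos: [579.7, 41.7, 47.0]
ee_rot: [114.6, 90.0, 122.7]
force: [0.2, 2.0, 0.4]
gripper_width: 0.6
```

Request:
arm_command([
  [0, [0.1, -1, 0], 0],
  [0, [0.1, -1, 0], 0],
])

```text
time_s: 9.9
ee_pos: [579.8, 40.1, 47.0]
ee_rot: [-109.0, 90.0, -100.9]
force: [-1.2, -0.9, -0.0]
gripper_width: 0.2
```

Request:
arm_command([
  [0, [0.1, -1, 0], 0],
  [0, [0.1, -1, 0], 0],
])

```text
time_s: 10.1
ee_pos: [579.9, 39.3, 46.9]
ee_rot: [-124.1, 90.0, -116.0]
force: [-0.1, -0.3, -0.9]
gripper_width: 0.3
```

```bash
python3 hl.py side5
```

```text
s hair 205.54517316531857 27.732630968093872
t hair 212.94098944093338 23.934535325039178
10.2 [579.85796726  39.4516586   46.89719926] [-0.41955448  0.07113073  0.09270073]
```

```bash
python3 - <<'E'
from h import *
g=cams.grab_frame('top'); f=cams.grab_frame('side')
a=g['img'][205:255,290:350]; save(cv2.resize(a,None,fx=12,fy=12,interpolation=cv2.INTER_CUBIC),'t6')
x,y=proj(f,[537.2,-11.5,20])[0].astype(int)
a=f['img'][y-25:y+25,x-30:x+30]; save(cv2.resize(a,None,fx=12,fy=12,interpolation=cv2.INTER_CUBIC),'s6')
print(x,y)
d=np.array([-.14,.9902,0]);pin=np.array([565.2,-209.5,0])
for L in(200,204): print(proj(g,pin+L*d+[0,0,24]),proj(f,pin+L*d+[0,0,24]))
E
```

```text
332 266
[[324.57252413 232.76296229]] [[332.20922762 264.79709082]]
[[322.92513744 233.03318814]] [[331.60418972 263.70085845]]
```

View pics/t6.png

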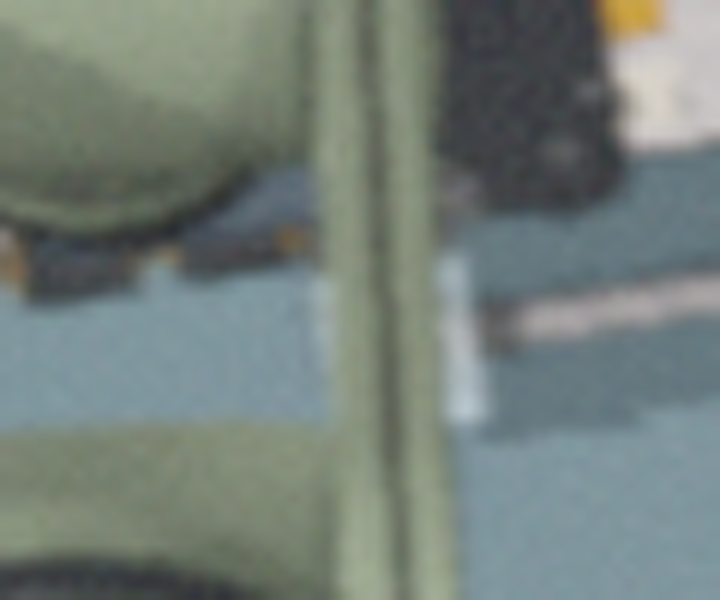

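View pics/s6.png

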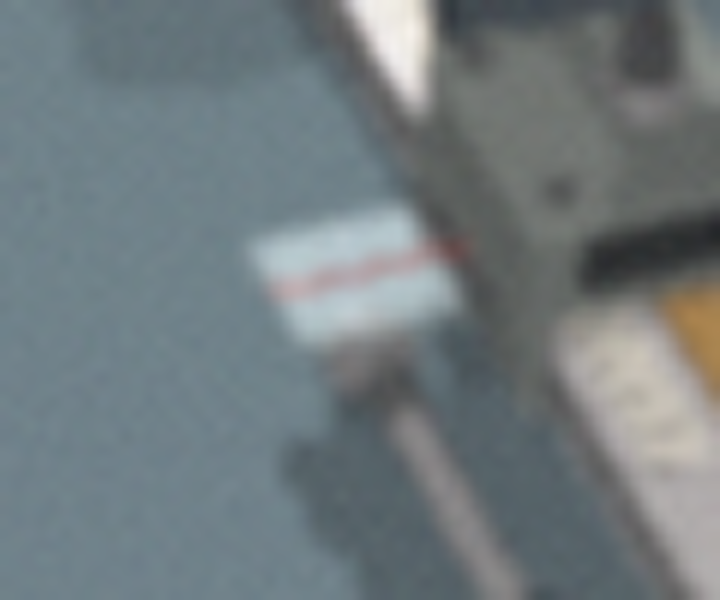

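Request:
arm_command([
  [0, [0.1, -1, 0], 0],
  [0, [0.1, -1, 0], 0],
])

```text
time_s: 10.5
ee_pos: [580.1, 38.6, 47.0]
ee_rot: [-44.0, 90.0, -35.9]
force: [-0.1, -0.8, -0.5]
gripper_width: 0.3
```

Request:
arm_command([
  [0, [0.1, -1, 0], 0],
  [0, [0.1, -1, 0], 0],
])

```text
time_s: 10.7
ee_pos: [580.2, 37.5, 47.0]
ee_rot: [-13.7, 90.0, -5.6]
force: [-0.1, -0.4, -0.8]
gripper_width: 0.2
```

```bash
python3 hl.py side7
```

```text
s hair 201.5350105068561 28.343017578125
t hair 209.9863335932058 25.770682053640485
10.8 [580.15823612  37.64377706  46.99743419] [-0.48295037 -0.40337502  0.91464509]
```

The hairline jumped 4 mm while the finger moved only about 2 mm, and the force fell to zero. It has clicked in at 200, so I back off and check.

Request:
arm_command([
  [0, [-0.7, 5, 0], 0],
  [0, [-2, 15, 0], 0],
  [0, [-4, 30, 0], 0],
  [0, [-5.5, 40, 10], 0],
  [0, [-5.5, 40, 40], 0],
  [0, [-5.5, 40, 80], 0],
  [0, [-15, 80, 110], 0],
  [0, [-40, 120, 130], 0],
  [0, [-70, 160, 150], 0],
  [0, [-110, 200, 150], 0],
  [0, [-150, 240, 150], 0],
  [0, [-190, 280, 150], 0],
  [0, [-230, 320, 150], 0],
  [0, [-230, 320, 150], 0],
])

```text
time_s: 12.2
ee_pos: [347.0, 360.1, 198.0]
ee_rot: [73.4, 89.9, 81.7]
force: [-0.5, -0.5, -0.5]
gripper_width: 0.0
```

```bash
python3 hl.py side8; python3 - <<'E'
from h import *
g=cams.grab_frame('top'); a=g['img'][130:260,210:440]; save(cv2.resize(a,None,fx=3.4,fy=3.4,interpolation=cv2.INTER_CUBIC),'t8')
E
```

```text
s hair 201.5654776186228 39.64920449256897
t hair 200.5445370482692 51.797677516937256
12.3 [346.87497775 360.51795372 197.87756536] [0.78947965 0.17893764 0.70412882]
```

View pics/t8.png

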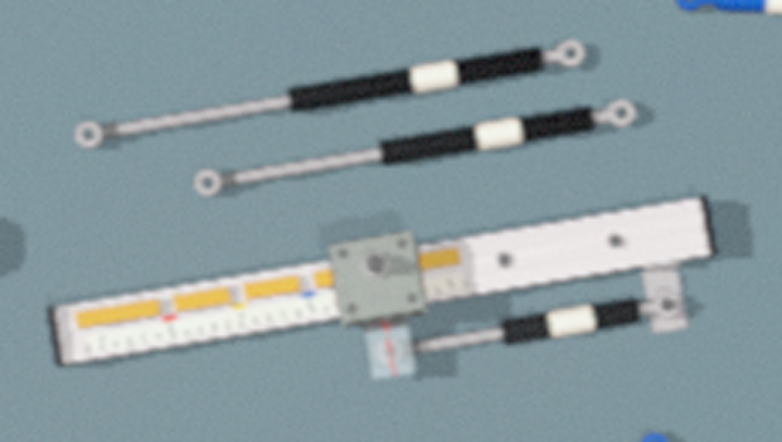

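View pics/side8.png

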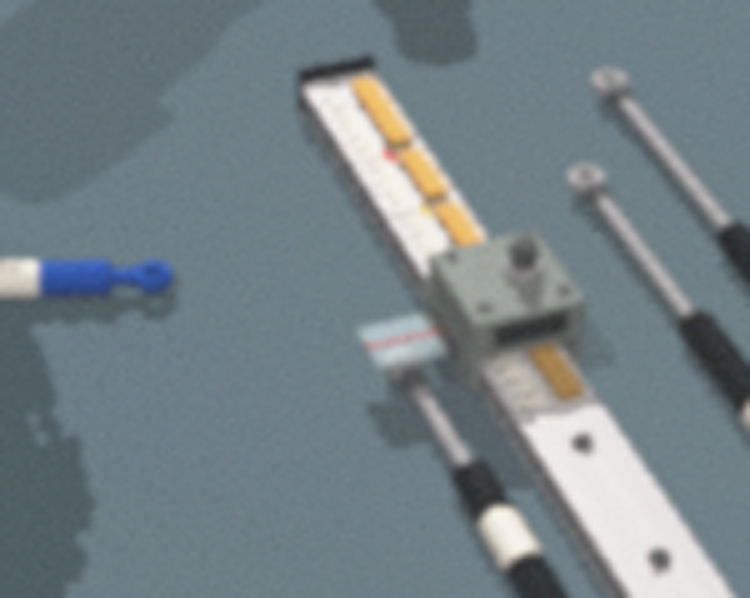

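```bash
python3 -c "
from workcell import env
env.job_done()"
```

```text
the job is handed in; nothing more can be done
```

The carriage is seated in the 200 mm detent, with the hairline over the free eye of the strut on the pin, and the job is handed in at about 12.4 s of the 35 s allowed. The strut on the pin measured about 202 mm between its eyes, so it is the 200.

I pushed the carriage with closed fingertips from about 271 mm, through the 250 mm notch. The highest force I read was about 6.4 N, though I only read it at the end of each move. I stopped when it clicked in at 200: the force fell to zero and the carriage ran ahead of the finger. Then I backed the arm off clear of everything.

**Last checks:**
- **Hairline:** it reads 200.5 mm from the top camera and 201.6 mm from the side. The side view read 251.5 mm when the carriage sat in the 250 notch, so it reads about 1.5 mm high.
- **Notches:** the 250, 300 and 350 notches are all uncovered.
- **Struts:** in the last pictures all three black struts, and the blue one in view, look unmoved.
- **Disagreement:** while the arm was in the way, the top camera's hairline readings were about 8 mm too long, so I ignored them.

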